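# Cover on the drive hub, circlip spread over the axle stub to its groove

## Task

Close up the drive hub: first set the loose cover ring over the upright axle stub so that it sits flat on the hub, and let go of it. Then lift the circlip pliers out of their holder by squeezing the two handles together, so that the circlip on their tips is spread right open, bring it spread over the top of the stub and slide it down until it is level with the groove just above the cover. Finish there, still holding: keep the handles squeezed and the circlip spread round the groove, pliers upright, not pressed hard on the cover or the stub; leave the tape roll, the bottle and the timer where they are.

Things in the scene. Friction and masses are not known exactly. Their poses are not given: they have to be found in the camera images.
- hub: Fixed round drive hub, axis vertical: grey flange 84 mm wide, 10 mm high; aluminium housing 50 mm wide up to 30 mm (its top is the cover's seat); upright steel axle stub 28 mm thick from 30 to 76 mm, top chamfered 2 mm. The groove (24 mm thick there) runs from 52 to 58 mm, just above the seated cover. Origin: centre of the underside, on the worktop. z up.
- hub_groove (a point): Middle of the groove, on the stub's axis, 55 mm above the worktop.
- hub_top (a point): Centre of the stub's top face, 76 mm above the worktop.
- cover_center (a point): Centre (on the axis, half-way up) of the loose cover, a plain aluminium ring: 58 mm outside, bore 32 mm, 22 mm high, about 0.16 kg; lies flat on the worktop, either face up is right. Seated on the hub this point is 41 mm above the worktop. z is the ring's axis.
- holder: Fixed grey holder of the pliers: base 85 x 60 x 8 mm; two uprights 100 mm high, 16 mm wide, at x = -16 and +16 mm, notched at the top for the pliers' cross-bar (floor 87 mm, open upward). The upright at +x stands inside the circlip: lift the pliers straight up by 90 mm or more. Origin: underside, on the worktop, straight below the pliers' axis; z up.
- pliers_grip (a point): Grasp point mid-way between the two upright handles, 164 mm above the worktop in the holder. Axes: z up, y from right to left handle (line of squeezing), x from the pliers toward the circlip's centre. Handle flats 12 mm wide, from 30 mm below to 30 mm above this point. Over the outsides 57 mm here and 67 mm at the top when relaxed; squeezed to the stop, parallel, 34 mm.
- circlip_center (a point): Centre of the opening of the spread circlip, half-way through its 3 mm thickness; 14.7 mm in x and -146.5 mm in z from pliers_grip, same axes. The circlip lies square to the pliers and stays hooked on their tips. Relaxed bore 26 mm, does not pass the stub; fully spread it leaves about 2 mm all round when this point is on the stub's axis. Outside about 50 mm when spread.
- pliers_left (a joint): Angle of the left handle, rad: 0 relaxed, 0.168 squeezed to the stop (circlip fully spread). A spring returns it: about 10 N on each handle reaches the stop, a grip of 20 to 50 N holds it safely.
- pliers_right (a joint): Angle of the right handle, moves equally with the left: 0 relaxed, 0.168 at the stop.
- pliers: Circlip pliers, upright, tips down, about 0.23 kg: the middle part with the pivot, carrying handles and circlip. Origin on the pliers' axis at the circlip's underside, 148 mm below pliers_grip, same axes. Pivot 78 mm up; a cross-bar there reaches 23 mm to both sides in x (8 mm wide, 14 mm high) and rests in the holder.
- tape_roll: Bystander: roll of brown tape, about 92 mm wide, 48 mm high; origin under its centre.
- stain_red: Bystander: small stain bottle, dark red with white cap, 40 mm wide, 88 mm high; origin under its centre.
- bench_timer: Bystander: bench timer, 62 x 62 x 19 mm; origin under its centre.
Mind the look-alikes: they are no part of the job. Leave any orange look-alike of the pliers alone.

How it is judged:
By the outcome, as a careful person would: the job done as asked, in the order asked, and still so for the second after the job is handed in, while the arm keeps its last pose, push and grip.
It also fails if it takes over 64 s, if anything falls off the work surface, if the arm or the gripper's body presses on something with over 40 N, if the wrist force passes 120 N, or if a joint passes its speed limit or range.

## Robot

A 6-joint arm with a two-finger parallel gripper is mounted at the origin on a cart in front of the work surface, level with it; the furniture and walls round the work are solid. World frame = base frame: x ahead of the robot, y to its left, z up, the work surface at z = 0. Lengths are in m, angles in rad, forces in N, time in s.
With the tool pointing down it reaches from about 0.35 to 0.95 m from the base axis. Payload 17.4 kg.
Tool frame: the origin (TCP) lies between the finger pads; the fingertips stand 8 mm ahead of it and the grasp point (between the pads) lies 11 mm behind it; z points along the fingers, y is the line along which they close (so a half turn about z gives the same grasp; the last joint's range is limited). The gripper opens to 93 mm and grips with 3 to 60 N. Pads are 15 mm wide; open, the fingers measure 128 mm over their backs; the gripper's body (75 mm by 188 mm) begins 65 mm behind the grasp point.
Start: joints at [-1.334, 0.116, 1.442, -0, 1.584, -0.038], TCP at [0.183, -0.65, 0.227] pointing down, gripper open.
Joint ranges: [-2.83, 2.83], [-0.83, 2.19], [0.07, 2.5], [-1.14, 4.28], [0.01, 3], [-2.97, 2.97]. Speed limits (rad/s): [1.89, 1.89, 2.22, 3.14, 3.14, 3.14].

## Interface

Orientations are given as a rotation vector (axis times angle).
In Python, from workcell import arm gives the robot as it stands. The module is installed in compiled form; this text tells all that it offers.
- The arm moves only by the shell command python3 -m inch 'ROWS' [FORCE]. ROWS is a JSON object of lists of equal length, an entry for each row: "xyz": the shift along the world's x, y, z in units of 30 mm (1.0 is 30 mm), a list of three; "turn": the turn about the world's z in units of 8 degrees (1.0 is 8 degrees); "claw": the gripper command: -1 is fully open, 1 is shut, values between are in proportion. A call has 1 to 20 rows; each row shifts and turns the commanded pose from where the row before left it; what a row does not reach is not made up. A row lasts 1/10 s, in which the tool goes at most 50 mm and 8.59 degrees, less where a joint would pass 70% of its speed; a pose out of reach is approached as far as the arm can. A call is refused whole if a number of a shift passes 1 or a number of a turn 1, either way. A call with a gripper value outside its range is refused whole. The fingers move at their own pace and stop on an object; FORCE is the grip in N (left out, the last holds). Time passes only in rows, so rows that do not move let the fingers close. It gives the time, the measured TCP pose, the force, the opening and the grip force at its end, in the units of the state.
- arm.sense(): the state, without advancing time (a new reading comes with each control period).
- arm.get_image(name): name is "side" or "top" or "wrist"; returns the picture (400x640x3 uint8, red, green, blue); there is no depth.
- arm.camera_info(name): a dict with "K" (3x3 intrinsics, pixels), "cam_to_world" (4x4, takes a point from camera to world coordinates). Camera axes: x right, y down, z forward; pixel columns grow to the right and rows downward; lengths in m; the calibration is good to about 2 mm. A picture is of the moment at which its call begins: read the wrist's pose just before it. camera_info takes no time and is no camera call; for the wrist camera it gives the pose at the moment of the call.
- arm.job_done(): hands the job in; it is judged then, once.
The state is a dict: "clock": time; "joints": joint angles; "qvel": joint speeds; "tau": joint torques, N m; "position": TCP position; "eef_rot": TCP orientation; "force": force on the tool from outside, world axes, zero at the start; "ft_torque": the same for the moment, N m; "opening": finger opening in m; "grip_force": force on a finger pad.
Only numpy, scipy, OpenCV 4.12 (cv2) and the standard library are available. Lean on these libraries where they do the work, as an engineer would, in place of code of your own. Each camera call takes 0.05 s, during which the arm holds its last target. There are 200 camera calls.

## Working session

There is one attempt and no reset: what is moved stays moved. The work goes in short steps, Python scripts to look and compute and a shell command to move; the robot and the scene stay as the last step left them, time stands still between calls to the robot, and variables do not carry over. Pictures are saved under pics/ and viewed, at most 10 in all, crops included, and the job is handed in when it is done.

```bash
mkdir -p pics
python3 - <<'E'
from workcell import arm
import cv2,numpy as np
s=arm.sense();print({k:np.round(v,3) for k,v in s.items()})
for n in("top","side","wrist"):
    im=arm.get_image(n);cv2.imwrite(f"pics/{n}0.png",im[...,::-1]);c=arm.camera_info(n);print(n,np.round(c["K"],1).tolist(),np.round(c["cam_to_world"],3).tolist())
E
```

```text
{'clock': np.float64(0.0), 'joints': array([-1.334,  0.116,  1.442,  0.   ,  1.584, -0.038]), 'qvel': array([-0.   , -0.001, -0.001, -0.   , -0.001, -0.001]), 'tau': array([ 0.0000e+00, -7.2127e+01, -6.2260e+01,  7.8000e-02,  2.4000e-02,
       -0.0000e+00]), 'position': array([ 0.183, -0.649,  0.226]), 'eef_rot': array([-3.111, -0.43 ,  0.   ]), 'force': array([-0.235,  0.311, -0.089]), 'ft_torque': array([-0.032,  0.013, -0.063]), 'grip_force': np.float64(0.0), 'opening': np.float64(0.093)}
top [[361.2, 0.0, 315.0], [0.0, 361.2, 197.7], [0.0, 0.0, 1.0]] [[0.019, -0.996, 0.082, 0.461], [-1.0, -0.018, 0.006, 0.04], [-0.005, -0.082, -0.997, 1.343], [0.0, 0.0, 0.0, 1.0]]
side [[417.5, 0.0, 319.6], [0.0, 417.5, 202.5], [0.0, 0.0, 1.0]] [[0.997, -0.056, 0.057, 0.48], [-0.079, -0.593, 0.801, -1.002], [-0.011, -0.803, -0.595, 0.893], [0.0, 0.0, 0.0, 1.0]]
wrist [[285.6, 0.0, 323.4], [0.0, 285.6, 202.4], [0.0, 0.0, 1.0]] [[0.272, -0.925, -0.267, 0.258], [-0.962, -0.262, -0.073, -0.628], [-0.002, 0.277, -0.961, 0.384], [0.0, 0.0, 0.0, 1.0]]
```

View pics/top0.png

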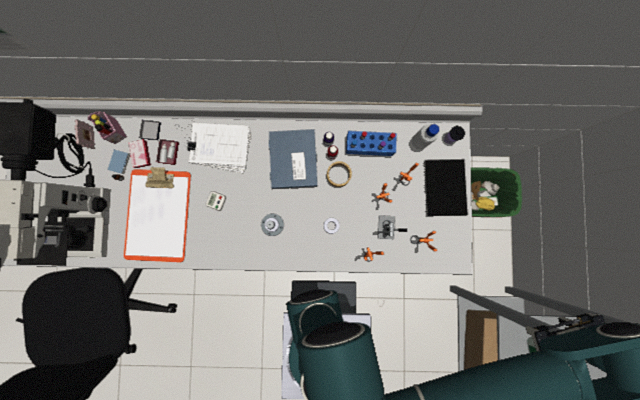

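View pics/side0.png

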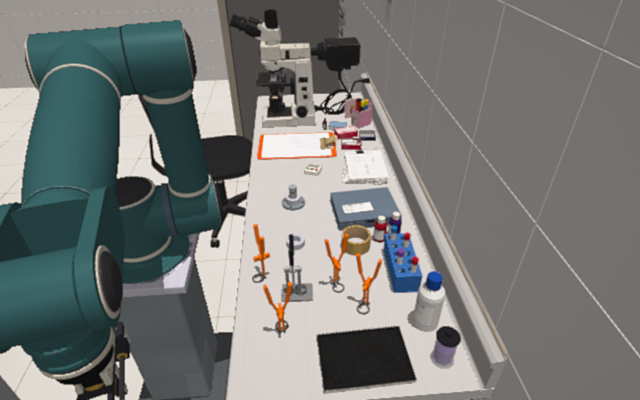

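Top view: hub at about (272,224), cover ring (332,226), grey holder with dark pliers at (386,227), and orange look-alikes around. I'll enlarge both views.

Run:
```python
import cv2,numpy as np
a=cv2.imread("pics/top0.png")[195:260,250:450];b=cv2.imread("pics/side0.png")[170:310,240:340]
A=cv2.resize(a,None,fx=4,fy=4,interpolation=cv2.INTER_CUBIC);cv2.imwrite("pics/topc.png",A)
cv2.imwrite("pics/sidec.png",cv2.resize(b,None,fx=4,fy=4,interpolation=cv2.INTER_CUBIC))
```

```text
(no output)
```

View pics/topc.png

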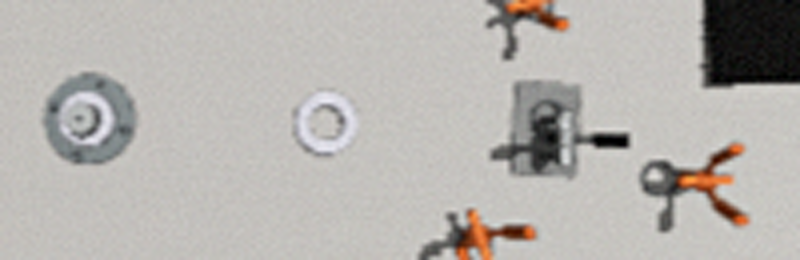

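View pics/sidec.png

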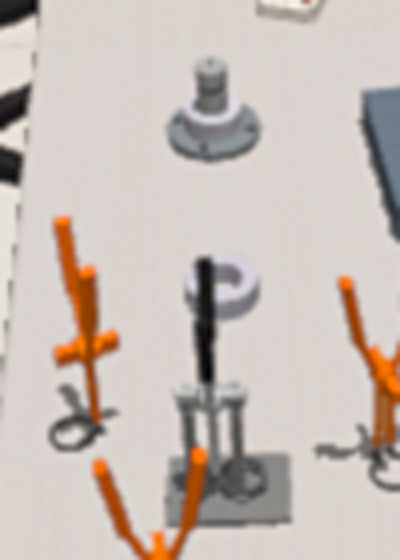

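The circlip points towards +x (up in the top view), with the handles side by side along y. Hub centre is about (272.5,224.3), cover (331.5,225.5) and holder base (386.5,227.5) in top pixels.

```bash
cat > h.py <<'E'
from workcell import arm
import cv2,numpy as np
from scipy.spatial.transform import Rotation as R
def ray(info,uv,z):
    K=np.array(info["K"]);T=np.array(info["cam_to_world"])
    uv=np.atleast_2d(uv).astype(float)
    d=np.c_[uv,np.ones(len(uv))]@np.linalg.inv(K).T@T[:3,:3].T
    return T[:3,3]+d*((z-T[2,3])/d[:,2:])
def proj(info,P):
    K=np.array(info["K"]);T=np.array(info["cam_to_world"])
    c=(np.atleast_2d(P)-T[:3,3])@T[:3,:3]; p=c@K.T; return p[:,:2]/p[:,2:]
def yaw(s):
    return np.degrees(R.from_rotvec(s["eef_rot"]).as_euler("xyz"))
E
python3 - <<'E'
from h import *
i=arm.camera_info("top")
for n,uv,z in(("ring",(331.5,225.5),.022),("hub",(272.5,224.25),.01),("holder",(386.5,227.5),.008)):print(n,ray(i,uv,z).round(4))
i=arm.camera_info("side")
for n,uv,z in(("ring",(240+222/4,170+280/4),.022),("hub",(240+214/4,170+128/4),.01),("holder",(240+229/4,170+488/4),.008)):print(n,ray(i,uv,z).round(4))
E
```

```text
ring [[ 0.4696 -0.0137  0.022 ]]
hub [[0.4702 0.2031 0.01  ]]
holder [[ 0.4661 -0.2167  0.008 ]]
ring [[ 0.4731 -0.0185  0.022 ]]
hub [[0.4726 0.1987 0.01  ]]
holder [[ 0.4706 -0.2188  0.008 ]]
```

```bash
python3 -m inch '{"xyz":[[0.43,0.71,0.18],[0.43,0.71,0.18],[0.43,0.71,0.18],[0.43,0.71,0.18],[0.43,0.71,0.18],[0.43,0.71,0.18],[0.43,0.71,0.18],[0.43,0.71,0.18],[0.43,0.71,0.18],[0.43,0.71,0.18],[0.43,0.71,0.18],[0.43,0.71,0.18],[0.43,0.71,0.18],[0.43,0.71,0.18],[0.43,0.71,0.18],[0.43,0.71,0.18],[0.43,0.71,0.18],[0.43,0.71,0.18],[0.43,0.71,0.18],[0,0,0]],"turn":[-0.1,-0.1,-0.1,-0.1,-0.1,-0.1,-0.1,-0.1,-0.1,-0.1,-0.1,-0.1,-0.1,-0.1,-0.1,-0.1,-0.1,-0.1,-0.1,-0.07],"claw":[-1,-1,-1,-1,-1,-1,-1,-1,-1,-1,-1,-1,-1,-1,-1,-1,-1,-1,-1,-1]}'
python3 - <<'E'
from h import *
s=arm.sense();print(s["position"],s["eef_rot"],s["joints"].round(2),yaw(s))
i=arm.camera_info("wrist");im=arm.get_image("wrist");cv2.imwrite("pics/w1.png",im[...,::-1])
np.savez("w1.npz",K=i["K"],T=i["cam_to_world"])
print(proj(i,[[.468,-.218,.008],[.468,-.218,.194]]))
E
```

```text
clock: 2.15
position: [0.4293, -0.2432, 0.3299]
eef_rot: [3.142, 0.002, 0.001]
force: [-0.4, -0.8, 0.0]
opening: 0.0932
grip_force: 0.0
[ 0.42926828 -0.24321283  0.32989878] [3.14155558e+00 2.35520747e-03 1.43908425e-03] [-0.57 -0.29  1.66  0.    1.77  1.  ] [ 1.79997906e+02 -5.24905451e-02  8.59096241e-02]
[[309.0558419  144.55355968]
 [300.04901475 159.39903941]]
```

View pics/w1.png

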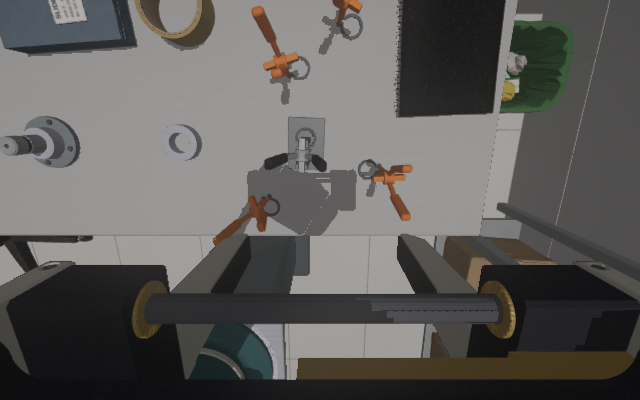

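The wrist view shows the ring at (181,142), the hub flange at (50,142), and the pliers in the holder at (303,155) with dark handles at (276,161) and (316,161), almost along y. One orange look-alike's handle reaches near (215,240), so I'll keep high near it. Next a closer look at the ring.

```bash
python3 -m inch '{"xyz":[[0,0.63,0],[0,0.63,0],[0,0.63,0],[0,0.63,0],[0,0.63,0],[0,0.63,0],[0,0.63,-0.6],[0,0.63,-0.6],[0,0.63,-0.6],[0,0.63,-0.6],[0,0.63,-0.6],[0,0.63,-0.6],[0,0,-0.6],[0,0,0],[0,0,0]],"turn":[0,0,0,0,0,0,0,0,0,0,0,0,0,0,0],"claw":[-1,-1,-1,-1,-1,-1,-1,-1,-1,-1,-1,-1,-1,-1,-1]}'
python3 - <<'E'
from h import *
s=arm.sense();print(s["position"],yaw(s))
i=arm.camera_info("wrist");im=arm.get_image("wrist");cv2.imwrite("pics/w2.png",im[...,::-1])
c=proj(i,[[.4695,-.016,.022]])[0];print(c)
h=proj(i,[[.47,.201,.05]])[0];print(h)
u,v=c.astype(int)
for k in range(-45,46,3):print(im[v,u+k].tolist(),end=" ")
vis=im[max(0,v-120):v+120,max(u-230,0):u+90,::-1]
cv2.imwrite("pics/w2c.png",cv2.resize(vis,None,fx=2.4,fy=2.4,interpolation=cv2.INTER_CUBIC));print(max(0,v-120),max(u-230,0))
E
```

```text
clock: 3.7
position: [0.4282, -0.0191, 0.2034]
eef_rot: [3.141, -0.002, -0.001]
force: [-0.3, -0.3, 0.2]
opening: 0.0935
grip_force: 0.0
[ 0.42821258 -0.01908262  0.20340498] [ 1.79987348e+02  2.30462965e-02 -5.76508404e-02]
[321.80097748 151.97209646]
[121.1064093  154.37749989]
[147, 145, 143] [147, 144, 143] [147, 145, 143] [148, 145, 144] [147, 145, 143] [144, 142, 141] [154, 152, 159] [156, 155, 161] [156, 155, 162] [83, 82, 85] [147, 145, 144] [146, 144, 143] [147, 145, 143] [147, 144, 143] [147, 145, 143] [147, 144, 143] [147, 145, 144] [142, 139, 138] [115, 114, 119] [157, 156, 162] [157, 156, 163] [157, 156, 163] [147, 145, 143] [147, 145, 144] [147, 145, 143] [147, 145, 143] [147, 146, 144] [146, 144, 142] [148, 146, 143] [147, 145, 143] [147, 145, 143] 31 91
```

View pics/w2c.png

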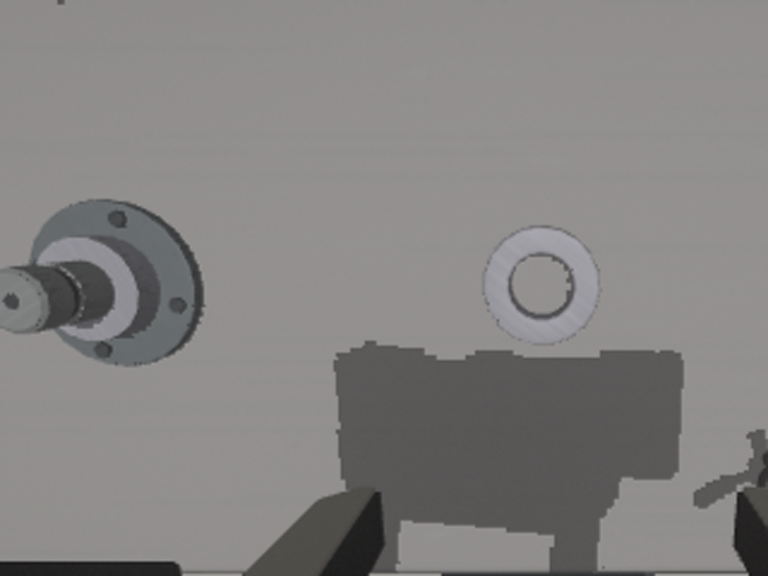

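The crop shows the ring cleanly at (541,285) in crop pixels, i.e. (316,150) in the full picture, and the hub at left with the stub top at about (99,156). Segmenting the ring by its bluish tint.

Run:
```python
from h import *
i=arm.camera_info("wrist");im=cv2.imread("pics/w2.png").astype(int)
m=((im[...,0]-im[...,2]>2)).astype(np.uint8);m[:, :260]=0;m[:,380:]=0;m[:100]=0;m[190:]=0
m=cv2.morphologyEx(m,cv2.MORPH_OPEN,np.ones((2,2),np.uint8))
cs,_=cv2.findContours(m,cv2.RETR_EXTERNAL,cv2.CHAIN_APPROX_NONE);c=max(cs,key=cv2.contourArea)[:,0]
P=ray(i,c,.022)[:,:2].astype(np.float32);e=cv2.fitEllipse(P*1000);print(e,cv2.minEnclosingCircle(P*1000))
s=arm.sense();print(s["position"],(np.array(e[0])/1000-s["position"][:2])/.03,(.013-s["position"][2])/.03)
```

```text
((471.04974365234375, -10.563386917114258), (55.354705810546875, 55.66154861450195), 86.72859954833984) ((471.00982666015625, -10.545639038085938), 28.44470977783203)
[ 0.42847629 -0.01905539  0.20398622] [1.41911512 0.28306675] -6.366207217834137
```

```bash
python3 -m inch '{"xyz":[[0.7,0.28,-0.3],[0.72,0,-0.8],[0,0,-0.8],[0,0,-0.8],[0,0,-0.8],[0,0,-0.8],[0,0,-0.8],[0,0,-0.8],[0,0,-0.4],[0,0,0],[0,0,0],[0,0,0],[0,0,0],[0,0,0],[0,0,0],[0,0,0]],"turn":[0,0,0,0,0,0,0,0,0,0,0,0,0,0,0,0],"claw":[-1,-1,-1,-1,-1,-1,-1,-1,-1,-1,-1,1,1,1,1,1]}' 25
```

```text
clock: 5.35
position: [0.4709, -0.0098, 0.0144]
eef_rot: [3.142, -0.0, 0.0]
force: [-0.1, 0.0, 2.0]
opening: 0.0583
grip_force: 25.1
```

```bash
python3 -m inch '{"xyz":[[0,0,0.5],[0,0.3,0.9],[-0.14,0.7,0.9],[-0.14,0.7,0.9],[-0.14,0.7,0.9],[-0.14,0.7,0.7],[-0.14,0.7,0],[-0.14,0.7,0],[-0.14,0.7,0],[-0.14,0.7,0],[-0.14,0.7,0],[-0.14,0.5,0],[0,0,0],[0,0,0]],"turn":[0,0,0,0,0,0,0,0,0,0,0,0,0,0],"claw":[1,1,1,1,1,1,1,1,1,1,1,1,1,1]}'
python3 - <<'E'
from h import *
i=arm.camera_info("wrist");im=arm.get_image("wrist");cv2.imwrite("pics/w3.png",im[...,::-1])
np.savez("w3.npz",K=i["K"],T=i["cam_to_world"])
c=proj(i,[[.471,.203,.076]])[0].astype(int);print(c);u,v=c
vis=im[v-110:v+110,u-140:u+140,::-1];print(u-140,v-110)
cv2.imwrite("pics/w3c.png",cv2.resize(vis,None,fx=2.7,fy=2.7,interpolation=cv2.INTER_NEAREST))
E
```

```text
clock: 6.75
position: [0.4288, 0.2031, 0.1589]
eef_rot: [3.142, 0.001, 0.001]
force: [0.7, -0.3, -2.0]
opening: 0.0582
grip_force: 25.0
[324 163]
184 53
```

View pics/w3c.png

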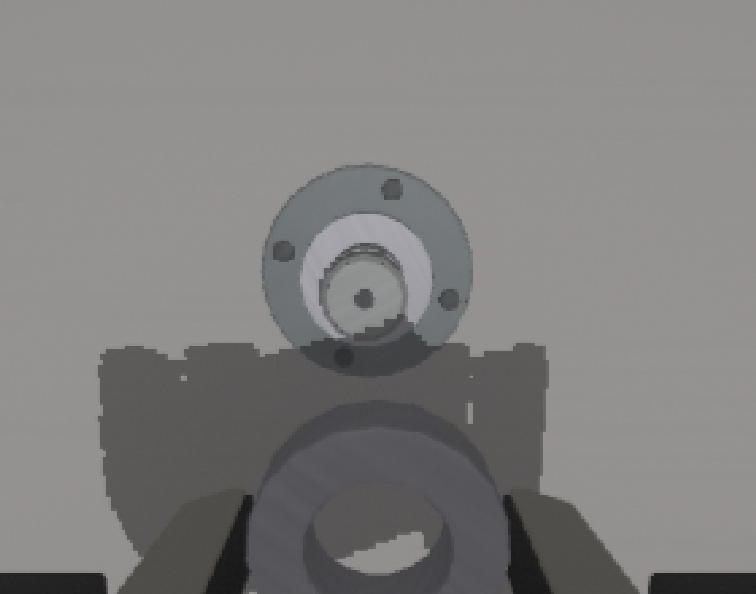

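The ring is held, its near edge at crop (378,430); the stub's centre dimple is at crop (364,298) and the flange is centred at about (367,270). Computing the hub axis.

Run:
```python
from h import *
d=np.load("w3.npz");i={"K":d["K"],"cam_to_world":d["T"]}
f=lambda x,y:(184+x/2.7-.5,53+y/2.7-.5)
print("dimple",ray(i,f(364,298),.076),"flange",ray(i,f(367.5,270),.010),"housing",ray(i,f(366.5,279),.03))
print("flange w",ray(i,f(262,270),.010)-ray(i,f(473,270),.010),ray(i,f(367,164),.010)-ray(i,f(367,376),.010))
t=arm.camera_info("top");g=cv2.imread("pics/top0.png")
print(arm.sense()["position"])
```

```text
dimple [[0.47156818 0.20856471 0.076     ]] flange [[0.47309252 0.20839965 0.01      ]] housing [[0.47196126 0.2084897  0.03      ]]
flange w [[-9.55865653e-05  8.31167340e-02  0.00000000e+00]] [[ 0.08286215 -0.00023404  0.        ]]
[0.42891138 0.202821   0.15875863]
```

```bash
python3 -m inch '{"xyz":[[0.5,0.2,0],[0.5,0,-0.4],[0.43,0,-0.5],[0,0,-0.5],[0,0,-0.5],[0,0,0],[0,0,0]],"turn":[0,0,0,0,0,0,0],"claw":[1,1,1,1,1,1,1]}'
python3 - <<'E'
from h import *
s=arm.sense();print(s["position"],s["force"])
E
python3 -m inch '{"xyz":[[0,0,-0.3],[0,0,-0.3],[0,0,-0.3],[0,0,0]],"turn":[0,0,0,0],"claw":[1,1,1,1]}'
```

```text
clock: 7.5
position: [0.4714, 0.2091, 0.1014]
eef_rot: [3.142, -0.0, -0.0]
force: [0.2, 0.6, -0.8]
opening: 0.0584
grip_force: 25.0
[0.47137073 0.20907831 0.10136769] [ 0.21896104  0.58187833 -0.83528495]
clock: 7.9
position: [0.4711, 0.209, 0.0726]
eef_rot: [3.141, -0.0, -0.003]
force: [0.1, -0.1, -1.5]
opening: 0.0587
grip_force: 25.0
```

```bash
python3 -m inch '{"xyz":[[0,0,-0.3],[0,0,-0.3],[0,0,-0.28],[0,0,0],[0,0,0]],"turn":[0,0,0,0,0],"claw":[1,1,1,1,1]}'
```

```text
clock: 8.4
position: [0.4717, 0.2092, 0.0477]
eef_rot: [3.141, -0.0, -0.001]
force: [-1.2, -1.6, -3.6]
opening: 0.0582
grip_force: 25.0
```

```bash
python3 -m inch '{"xyz":[[0,0,-0.07],[0,0,0],[0,0,0]],"turn":[0,0,0],"claw":[1,1,1]}'; python3 -c "
from h import *
for k in range(1):
  s=arm.sense();print(s['position'],s['force'])"
```

```text
clock: 8.7
position: [0.4718, 0.2092, 0.0458]
eef_rot: [3.142, -0.0, 0.0]
force: [-0.5, -2.6, -1.4]
opening: 0.058
grip_force: 25.0
[0.47179819 0.20917429 0.04581519] [-0.48497434 -2.57479282 -1.3938348 ]
```

```bash
python3 -m inch '{"xyz":[[0,0,-0.03],[0,0,0],[0,0,0],[0,0,0],[0,0,0],[0,0,0.4],[0,0,0.8],[0,0,0.8],[-0.3,0,0.8],[-0.5,0,0.8],[-0.6,0,0.17],[0,0,0],[0,0,0]],"turn":[0,0,0,0,0,0,0,0,0,0,0,0,0],"claw":[1,1,-1,-1,-1,-1,-1,-1,-1,-1,-1,-1,-1]}'
python3 - <<'E'
from h import *
s=arm.sense();print(s["position"])
i=arm.camera_info("wrist");im=arm.get_image("wrist");cv2.imwrite("pics/w4.png",im[...,::-1])
np.savez("w4.npz",K=i["K"],T=i["cam_to_world"])
c=proj(i,[[.472,.2085,.076]])[0].astype(int);print(c);u,v=c
vis=im[v-70:v+70,u-95:u+95,::-1];print(u-95,v-70)
a=cv2.resize(vis,None,fx=4,fy=4,interpolation=cv2.INTER_NEAREST)
cv2.imwrite("pics/w4c.png",a)
E
```

```text
clock: 10.0
position: [0.43, 0.2093, 0.1584]
eef_rot: [-3.141, -0.0, -0.002]
force: [0.4, -0.8, 0.8]
opening: 0.0931
grip_force: 0.0
[0.42999409 0.20931889 0.15842657]
[325 163]
230 93
```

View pics/w4c.png

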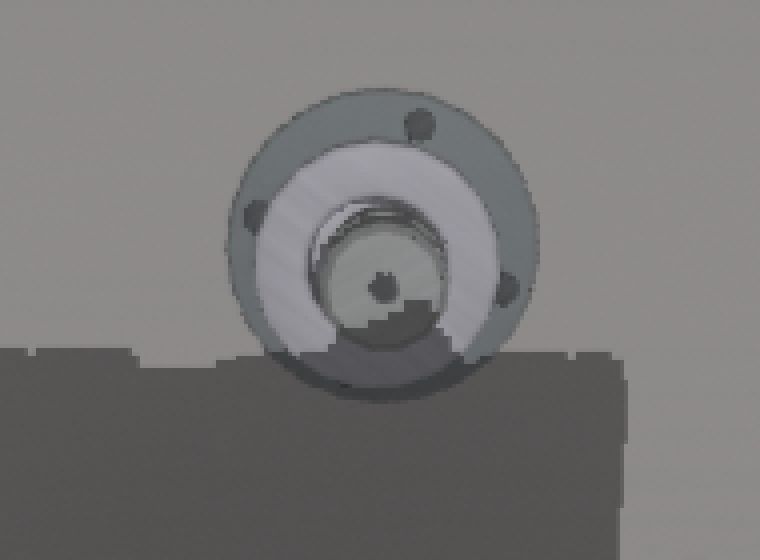

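The cover sits flat and concentric round the stub (ring crop x 255–498, stub dimple at (384,287)). Released. Next, over to the pliers.

```bash
python3 -m inch '{"xyz":[[0,-0.4,0.8],[0,-0.8,0.8],[0,-0.8,0.8],[0,-0.8,0.8],[0,-0.8,0.8],[0,-0.8,0.6],[0,-0.8,0],[0,-0.8,0],[0,-0.8,0],[0,-0.8,0],[0,-0.8,0],[0,-0.8,0],[0,-0.8,0],[0,-0.8,0],[0,-0.8,0],[0,-0.8,0],[0,-0.8,0],[0,-0.8,0],[0,-0.2,0],[0,0,0]],"turn":[0,0,0,0,0,0,0,0,0,0,0,0,0,0,0,0,0,0,0,0],"claw":[-1,-1,-1,-1,-1,-1,-1,-1,-1,-1,-1,-1,-1,-1,-1,-1,-1,-1,-1,-1]}'
python3 - <<'E'
from h import *
d=np.load("w4.npz");i={"K":d["K"],"cam_to_world":d["T"]}
f=lambda x,y:(230+x/4-.5,93+y/4-.5)
print("dimple",ray(i,f(384,287),.076),"ring",ray(i,f(376.5,263.5),.052),"bore w",ray(i,f(255,264),.052)-ray(i,f(499,264),.052))
s=arm.sense();print(s["position"])
i=arm.camera_info("wrist");im=arm.get_image("wrist");cv2.imwrite("pics/w5.png",im[...,::-1])
np.savez("w5.npz",K=i["K"],T=i["cam_to_world"])
u,v=proj(i,[[.47,-.217,.1]])[0].astype(int);print(u,v)
vis=im[v-70:v+80,u-95:u+95,::-1];print(u-95,v-70)
cv2.imwrite("pics/w5c.png",cv2.resize(vis,None,fx=4,fy=4,interpolation=cv2.INTER_NEAREST))
E
```

```text
clock: 12.05
position: [0.4299, -0.2175, 0.2952]
eef_rot: [-3.141, 0.003, 0.002]
force: [0.5, 0.3, 1.0]
opening: 0.0928
grip_force: 0.0
dimple [[0.47173179 0.20871415 0.076     ]] ring [[0.47359595 0.21032116 0.052     ]] bore w [[-4.51021019e-05  5.62194437e-02  0.00000000e+00]]
[ 0.42986816 -0.21750493  0.29522053]
324 151
229 81
```

View pics/w5c.png

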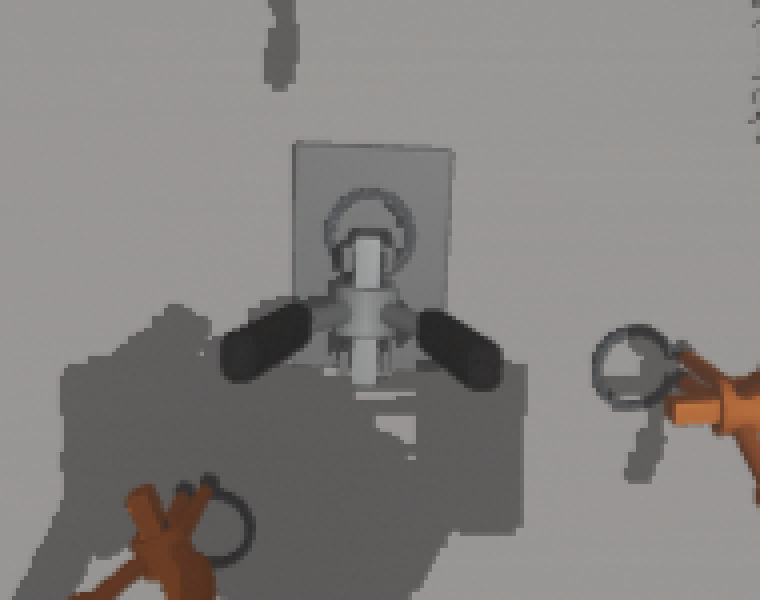

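The pliers are clear: handle tops at crop (240,360) and (484,367), cross-bar from (368,237) to (364,383), relaxed circlip centred at about (370,232), and the base front edge from (295,142) to (453,150), a turn of a few degrees.

Run:
```python
from h import *
d=np.load("w5.npz");i={"K":d["K"],"cam_to_world":d["T"]}
f=lambda x,y:(229+x/4-.5,81+y/4-.5)
P=lambda x,y,z:ray(i,f(x,y),z)[0]
a,b=P(240,360,.194),P(484,367,.194);print(a,b,(a+b)/2,np.linalg.norm(a-b),np.degrees(np.arctan2(*(a-b)[:2]))*-1)
a,b=P(368,237,.101),P(364,383,.101);v=a-b;print("bar",(a+b)/2,np.linalg.norm(v),np.degrees(np.arctan2(v[1],v[0])))
a,b=P(295,142,.008),P(453,150,.008);v=a-b;print("base",np.linalg.norm(v),-np.degrees(np.arctan2(v[0],v[1])))
a,b=P(453,150,.008),P(446,300,.008);v=a-b;print("base side",np.degrees(np.arctan2(v[1],v[0])))
print(P(295,142,.008)/2+P(453,150,.008)/2)
print("clip",P(370,232,.0175))
```

```text
[ 0.46289927 -0.1844289   0.194     ] [ 0.46123081 -0.24020596  0.194     ] [ 0.46206504 -0.21231743  0.194     ] 0.055802012957721 -1.7133763256860974
bar [ 0.46186954 -0.21192958  0.101     ] 0.04465854754582655 -1.8413067971869952
base 0.059002356866685104 -2.857473167619953
base side -1.8378451424500062
[ 0.51122444 -0.21390307  0.008     ]
clip [ 0.48045339 -0.21237333  0.0175    ]
```

```bash
python3 -m inch '{"xyz":[[0.5,0.2,0],[0.57,0,0],[0,0,-0.6],[0,0,-0.7],[0,0,-0.7],[0,0,-0.7],[0,0,-0.7],[0,0,-0.7],[0,0,-0.64],[0,0,0],[0,0,0],[0,0,0],[0,0,0],[0,0,0],[0,0,0],[0,0,0],[0,0,0],[0,0,0]],"turn":[-0.24,0,0,0,0,0,0,0,0,0,0,0,0,0,0,0,0,0],"claw":[-1,-1,-1,-1,-1,-1,-1,-1,-1,-1,-1,1,1,1,1,1,1,1]}' 35
python3 -c "
from h import *
s=arm.sense();print(s['position'],s['force'],s['ft_torque'],yaw(s))"
```

```text
clock: 13.9
position: [0.4624, -0.2111, 0.155]
eef_rot: [3.14, -0.053, 0.003]
force: [-0.0, -0.3, 11.1]
opening: 0.0423
grip_force: 7.2
[ 0.46235113 -0.21107546  0.154971  ] [-0.02051692 -0.337959   11.11603328] [ 0.07677876  0.14575555 -0.03061796] [ 1.79951233e+02 -1.04046773e-01 -1.93825360e+00]
```

```bash
python3 -m inch '{"xyz":[[0,0,0],[0,0,0],[0,0,0],[0,0,0],[0,0,0]],"turn":[0,0,0,0,0],"claw":[1,1,1,1,1]}'
```

```text
clock: 14.4
position: [0.4625, -0.2118, 0.1556]
eef_rot: [3.138, -0.053, 0.004]
force: [-0.8, -5.4, 12.5]
opening: 0.0327
grip_force: 34.9
```

```bash
python3 -m inch '{"xyz":[[0,0,0.1],[0,0,0.2],[0,0,0.4],[0,0,0.5],[0,0,0.5],[0,0,0.5],[0,0,0.5],[0,0,0.5],[0,0,0.5],[0,0,0.4],[0,0,0],[0,0,0],[0,0,0]],"turn":[0,0,0,0,0,0,0,0,0,0,0,0,0],"claw":[1,1,1,1,1,1,1,1,1,1,1,1,1]}'
python3 - <<'E'
from h import *
s=arm.sense();print(s["position"],yaw(s),s["ft_torque"])
i=arm.camera_info("wrist");im=arm.get_image("wrist");cv2.imwrite("pics/w6.png",im[...,::-1])
np.savez("w6.npz",K=i["K"],T=i["cam_to_world"])
u,v=proj(i,s["position"]+[.0147,0,-.1355])[0].astype(int);print(u,v)
vis=im[v-70:v+80,u-95:u+95,::-1];print(u-95,v-70)
cv2.imwrite("pics/w6c.png",cv2.resize(vis,None,fx=4,fy=4,interpolation=cv2.INTER_NEAREST))
E
```

```text
clock: 15.7
position: [0.4617, -0.2107, 0.2759]
eef_rot: [-3.141, 0.053, 0.002]
force: [0.0, -0.4, -1.5]
opening: 0.0323
grip_force: 34.8
[ 0.46169388 -0.21068688  0.27587212] [-1.79969850e+02  6.16583179e-02 -1.93338381e+00] [ 0.05475854 -0.00877388  0.03624062]
324 182
229 112
```

View pics/w6c.png

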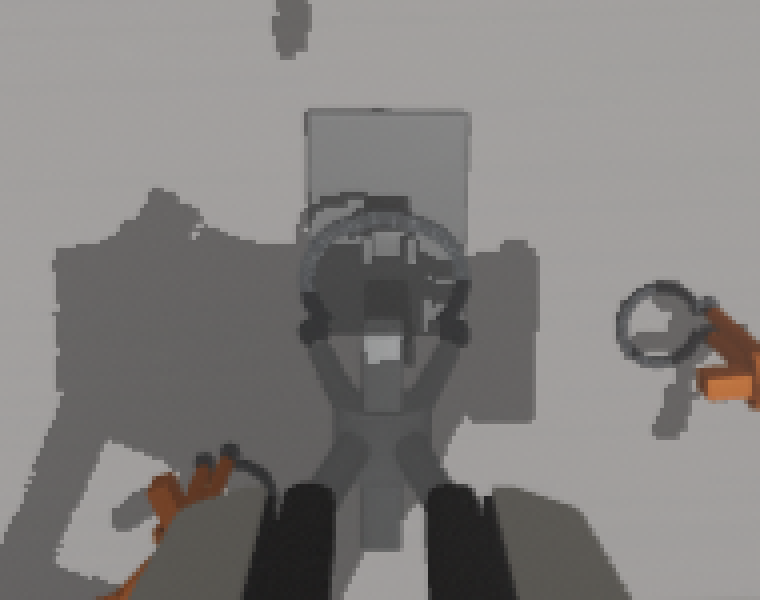

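The circlip is fully spread on the tips: outer edges at crop x 300 and 470, far outer edge at y 212 and inner at y 236. The pliers hang upright and clear of the holder. That was my tenth view, so the rest is numeric.

Run:
```python
from h import *
d=np.load("w6.npz");i={"K":d["K"],"cam_to_world":d["T"]}
f=lambda x,y:(229+x/4-.5,112+y/4-.5)
tcp=np.array([.4617,-.2107,.2759])
for z in(.1375,.1405):
    for n,p in dict(oL=(300,275),oR=(470,275),iL=(322,275),iR=(450,275),oT=(385,212),iT=(385,236),tL=(313,332),tR=(455,332),barfar=(383,330)).items():
        print(n,((ray(i,f(*p),z)[0]-tcp)*1000).round(1)[:2],end=" ")
    print()
im=cv2.imread("pics/w6.png")[...,::-1]
for y in (210,225,270,): # rows of crop
    r=112+y//4;print([im[r,229+x//4].tolist() for x in range(290,490,6)])
c=229+385//4;print([im[r,c].tolist() for r in range(112+50,112+64)])
# stub top in w4
d=np.load("w4.npz");i={"K":d["K"],"cam_to_world":d["T"]};im=cv2.imread("pics/w4.png")[...,::-1]
v=93+287//4
print([im[v,u].tolist() for u in range(284,370,3)])
```

```text
oL [16.9 21.7] oR [ 15.4 -23.1] iL [16.7 15.9] iR [ 15.6 -17.8] oT [32.8 -1.2] iT [26.5 -1. ] tL [ 1.3 19.1] tR [  0.  -18.9] barfar [1.2 0.3] 
oL [17.5 21.5] oR [ 16.1 -22.9] iL [17.3 15.7] iR [ 16.2 -17.7] oT [33.3 -1.2] iT [27. -1.] tL [ 2.  18.9] tR [  0.8 -18.7] barfar [2.  0.3] 
[[161, 159, 157], [161, 158, 157], [150, 148, 147], [74, 73, 74], [76, 76, 76], [91, 91, 91], [125, 125, 125], [125, 125, 125], [125, 125, 125], [126, 126, 126], [124, 124, 124], [73, 72, 73], [75, 74, 75], [65, 65, 66], [69, 69, 70], [68, 68, 70], [68, 68, 70], [68, 68, 70], [69, 69, 70], [70, 69, 70], [90, 89, 89], [127, 127, 127], [126, 127, 127], [127, 127, 127], [127, 127, 127], [127, 127, 127], [127, 128, 128], [127, 127, 127], [127, 127, 127], [125, 124, 124], [161, 159, 158], [160, 158, 158], [161, 159, 158], [161, 159, 158]]
[[161, 158, 158], [102, 100, 100], [104, 101, 101], [87, 87, 87], [126, 126, 126], [119, 119, 119], [100, 100, 100], [87, 88, 90], [87, 88, 90], [90, 91, 95], [100, 102, 105], [101, 103, 105], [92, 94, 96], [85, 86, 88], [84, 84, 86], [77, 78, 79], [77, 77, 79], [95, 96, 98
[... 731 characters left out ...]
, 99]]
[[67, 67, 67], [65, 64, 64], [68, 68, 70], [88, 90, 91], [87, 88, 90], [86, 87, 90], [77, 77, 79], [85, 85, 85], [130, 131, 131], [126, 126, 125], [123, 124, 124], [122, 122, 122], [121, 121, 120], [120, 120, 120]]
[[140, 138, 138], [134, 133, 133], [103, 107, 109], [109, 112, 114], [143, 142, 148], [147, 147, 153], [150, 149, 156], [152, 151, 157], [74, 74, 77], [105, 106, 106], [133, 135, 135], [136, 138, 138], [135, 136, 136], [75, 76, 78], [74, 75, 78], [111, 112, 113], [137, 138, 138], [135, 136, 137], [137, 138, 138], [112, 113, 114], [149, 148, 154], [147, 146, 153], [148, 148, 153], [138, 137, 143], [76, 78, 80], [79, 81, 83], [103, 107, 108], [141, 139, 137], [141, 139, 137]]
```

```bash
cat > clip.py <<'E'
from h import *
from scipy.optimize import least_squares
def circ(P):
    r=least_squares(lambda q:np.hypot(P[:,0]-q[0],P[:,1]-q[1])-q[2],[P[:,0].mean(),P[:,1].mean(),20],loss="soft_l1",f_scale=.5);return r.x.round(2),np.sqrt((r.fun**2).mean()).round(2)
def clip(i,im,tcp,dz=-.138):
    im=cv2.GaussianBlur(im,(3,3),0).astype(int)
    m=(im[...,2]-im[...,0]>=2)&(im.sum(2)>200)&(im.sum(2)<330)
    v,u=np.nonzero(m);P=(ray(i,np.c_[u,v],tcp[2]+dz+.0015)-tcp)[:,:2]*1000
    c0=np.array([14,-.7]);q=P-c0;r=np.hypot(*q.T);k=(r>12)&(r<28)&(q[:,0]>-3);q,r=q[k],r[k];P=P[k]
    a=np.degrees(np.arctan2(q[:,1],q[:,0]))//6
    o=[];n=[]
    for b in np.unique(a):
        j=np.where(a==b)[0];o.append(P[j[r[j].argmax()]]);n.append(P[j[r[j].argmin()]])
    print("outer",circ(np.array(o)),"inner",circ(np.array(n)),len(o));return np.array(o),np.array(n)
E
python3 - <<'E'
from clip import *
d=np.load("w6.npz");i={"K":d["K"],"cam_to_world":d["T"]};im=cv2.imread("pics/w6.png")[...,::-1]
o,n=clip(i,im,np.array([.4617,-.2107,.2759]));print(o.round(0).tolist(),n.round(0).tolist())
E
```

```text
outer (array([10.82, -0.33, 22.88]), np.float64(0.7)) inner (array([ 9.66, -0.55, 20.07]), np.float64(0.61)) 32
[[14.0, -22.0], [16.0, -22.0], [18.0, -22.0], [19.0, -22.0], [21.0, -21.0], [24.0, -20.0], [26.0, -19.0], [27.0, -18.0], [29.0, -16.0], [30.0, -13.0], [31.0, -11.0], [31.0, -10.0], [31.0, -8.0], [32.0, -6.0], [32.0, -5.0], [34.0, -3.0], [34.0, -0.0], [33.0, 3.0], [33.0, 5.0], [32.0, 7.0], [32.0, 8.0], [31.0, 11.0], [31.0, 12.0], [29.0, 15.0], [28.0, 16.0], [27.0, 17.0], [25.0, 19.0], [22.0, 20.0], [21.0, 21.0], [19.0, 21.0], [14.0, 21.0], [13.0, 21.0]] [[14.0, -22.0], [15.0, -19.0], [16.0, -19.0], [19.0, -18.0], [21.0, -18.0], [23.0, -17.0], [24.0, -16.0], [25.0, -15.0], [26.0, -13.0], [27.0, -11.0], [27.0, -9.0], [28.0, -8.0], [28.0, -7.0], [29.0, -4.0], [29.0, -2.0], [29.0, -1.0], [29.0, -0.0], [30.0, 2.0], [30.0, 3.0], [29.0, 5.0], [28.0, 7.0], [28.0, 8.0], [28.0, 10.0], [27.0, 11.0], [25.0, 13.0], [24.0, 14.0], [23.0, 16.0], [21.0, 17.0], [18.0, 18.0], [16.0, 18.0], [15.0, 18.0], [13.0, 18.0]]
```

```bash
python3 -m inch '{"xyz":[[0,0,0.4],[0,0,0.7],[0,0,0.7],[0,0,0.6],[0,0.3,0],[0,0.6,0],[0,0.8,0],[0,0.8,0],[0,0.8,0],[0,0.8,0],[0,0.8,0],[0,0.8,0],[0,0.8,0],[0,0.8,0],[0,0.8,0],[0,0.8,0],[0,0.8,0],[0,0.8,0],[-0.1,0.8,0],[0,0.8,0]],"turn":[0,0,0,0,0,0,0,0,0,0,0,0,0,0,0,0,0,0,0,0],"claw":[1,1,1,1,1,1,1,1,1,1,1,1,1,1,1,1,1,1,1,1]}' 35
python3 -m inch '{"xyz":[[0,0.8,0],[0,0.6,0],[0,0.5,0],[0,0,-0.4],[0,0,-0.6],[0,0,-0.6],[0,0,-0.6],[0,0,-0.6],[0,0,-0.6],[0,0,-0.4],[0,0,0],[0,0,0]],"turn":[0,0,0,0,0,0,0,0,0,0,0,0],"claw":[1,1,1,1,1,1,1,1,1,1,1,1]}'
```

```text
clock: 17.75
position: [0.4581, 0.1536, 0.348]
eef_rot: [3.141, -0.053, -0.001]
force: [0.7, -0.1, -2.3]
opening: 0.0323
grip_force: 34.8
clock: 18.95
position: [0.459, 0.2092, 0.2351]
eef_rot: [-3.141, 0.053, -0.0]
force: [0.8, 0.4, -2.4]
opening: 0.0321
grip_force: 34.8
```

Run:
```python
from clip import *
s=arm.sense();tcp=s["position"];print(tcp)
i=arm.camera_info("wrist");im=arm.get_image("wrist");cv2.imwrite("pics/w7.png",im[...,::-1])
np.savez("w7.npz",K=i["K"],T=i["cam_to_world"],tcp=tcp)
print("exp clip",proj(i,tcp+[.0147,0,-.138]),"stubtop",proj(i,[[.472,.2090,.076]]))
g=im.sum(2)//3;t=im[...,2].astype(int)-im[...,0]
print("gray cols 296..350 step2, rows 160..204 step2")
for v in range(160,204,2):print(v," ".join(f"{g[v,u]:3d}{'b' if t[v,u]>=4 else 'c' if t[v,u]>=2 else '.'}" for u in range(298,352,2)))
```

```text
[0.45897208 0.2092156  0.23511023]
exp clip [[324.11595169 181.88324363]] stubtop [[324.33912174 179.43501883]]
gray cols 296..350 step2, rows 160..204 step2
160 112b 110b 112b  97b 148b 155b 159b 159b 156b 155b 155b 153b 153b 154b 156b 156b 156b 156b 156b 157b 159b 154b  92b 115b 116b 115b 114b
162  80b  77c  76c 133b 154b 156b 153b 155b 157b 148b 139b 124b 107c  85c 107c 102b 154b 155b 156b 155b 156b 158b 151b 113b 115b 116b 116b
164  74c  80b  84b 159b 157b 154b 148b 147b 139b  90c  80c  64.  69c  64c  64c  63.  74c 144b 155b 156b 156b 156b 156b 130b 115b 115b 114b
166  76c  75c 137b 153b 156b 156b  91c  85b  70c  69c  97b  77c  91c  75c  75c  79b  51.  53.  81c 149b 154b 156b 155b 148b 112b 115b 114b
168 111b 111b 151b 153b 146b  89c  77c  84b  79c  87b  96b  76.  82c  66.  65.  59c  51.  51c  80b  84b  84c 150b 156b 155b 125b 113b 114b
170 111b 110b 155b 154b  89b  76c  83c  89b  76c  71.  75c  77.  78.  79c  78.  77.  75.  66.  63c  78b  80b  91b 152b 155b 127b 113b 113b
172 109b 111b 150b  90b  79c  77b  79c  86b  76c  74.  78.  78.  79.  78.  78.  78.  79.  77.  79.  79c  82b
[... 1415 characters left out ...]
  88.
194  86.  87.  84.  47.  47c  46.  48.  86c  87c  86c  87b  67.  67.  67.  67.  67.  89b  87b  85c  73b  61c  48.  48c  47. 107. 137.  88.
196  86.  87.  87.  50.  46.  48c  50c  63c  71c  84c  84c  78.  79.  80.  80.  80.  86c  72c  64c  65c  63c  48.  46c  48c  70. 137.  87.
198  86.  86.  85.  84.  54.  66.  64c  84.  79.  65c  64b  78.  80.  81.  82c  81c  65c  65c  76.  87.  72.  65.  65.  57.  88. 137.  87.
200  86.  86.  86.  86.  70.  65.  64.  67.  86.  86.  84.  79.  80.  81.  80.  81.  86.  86.  87.  84.  65.  67.  67.  87.  87.  86.  86.
202  86.  86.  86.  86.  83.  64.  66.  64.  85.  86.  85.  79.  80.  81.  81.  82.  86.  86.  87.  68.  65.  65.  69.  86.  88.  87.  86.
```

Run:
```python
from h import *
d=np.load("w7.npz");i={"K":d["K"],"cam_to_world":d["T"]};tcp=d["tcp"]
for uv in((324.9,180),(325.2,180)):
    A=ray(i,uv,.076)[0];print("axis",A[:2].round(4),"rel tcp",((A-tcp)*1000).round(1)[:2])
for z in(.095,.0985,.102):
    r=lambda u,v:((ray(i,(u,v),z)[0]-tcp)*1000).round(1)[:2]
    print(z,"far in",r(325,168.5),"far out",r(325,164.5),"in L",r(308,179),"in R",r(342,179))
```

```text
axis [0.4713 0.2084] rel tcp [12.4 -0.8]
axis [0.4713 0.208 ] rel tcp [12.3 -1.2]
0.095 far in [28.5 -1.4] far out [32.7 -1.5] in L [17.9 17. ] in R [ 16.7 -19. ]
0.0985 far in [29.1 -1.4] far out [33.3 -1.5] in L [18.6 16.8] in R [ 17.5 -18.8]
0.102 far in [29.7 -1.4] far out [33.8 -1.5] in L [19.3 16.5] in R [ 18.2 -18.6]
```

```bash
python3 -m inch '{"xyz":[[-0.03,0,0],[0,0,-0.2],[0,0,-0.2],[0,0,-0.2],[0,0,-0.1],[0,0,0]],"turn":[0,0,0,0,0,0],"claw":[1,1,1,1,1,1]}'
python3 -m inch '{"xyz":[[0,0,-0.1],[0,0,-0.1],[0,0,-0.1],[0,0,0],[0,0,0]],"turn":[0,0,0,0,0],"claw":[1,1,1,1,1]}'
```

```text
clock: 19.6
position: [0.4578, 0.2091, 0.2131]
eef_rot: [3.141, -0.053, -0.001]
force: [-0.2, -0.4, -2.7]
opening: 0.0325
grip_force: 34.8
clock: 20.1
position: [0.458, 0.2092, 0.2047]
eef_rot: [3.141, -0.053, -0.0]
force: [-0.1, 0.1, -2.3]
opening: 0.0322
grip_force: 34.8
```

```bash
python3 -m inch '{"xyz":[[0,0,-0.1],[0,0,-0.1],[0,0,-0.1],[0,0,0],[0,0,0],[0,0,0]],"turn":[0,0,0,0,0,0],"claw":[1,1,1,1,1,1]}'
python3 -m inch '{"xyz":[[0,0,-0.06],[0,0,0],[0,0,0],[0,0,0]],"turn":[0,0,0,0],"claw":[1,1,1,1]}'
```

```text
clock: 20.7
position: [0.458, 0.2092, 0.1959]
eef_rot: [-3.141, 0.053, -0.0]
force: [-1.1, -0.4, -2.3]
opening: 0.0325
grip_force: 34.8
clock: 21.1
position: [0.458, 0.2092, 0.194]
eef_rot: [-3.141, 0.053, -0.0]
force: [-0.8, 0.2, -3.6]
opening: 0.0324
grip_force: 34.8
```

```bash
for k in 1; do python3 -m inch '{"xyz":[[0,0,-0.04],[0,0,0],[0,0,0]],"turn":[0,0,0],"claw":[1,1,1]}'; done
python3 -m inch '{"xyz":[[0,0,-0.04],[0,0,0],[0,0,0]],"turn":[0,0,0],"claw":[1,1,1]}'
```

```text
clock: 21.4
position: [0.4579, 0.2092, 0.1927]
eef_rot: [3.141, -0.053, -0.0]
force: [-0.3, -0.1, -2.0]
opening: 0.0321
grip_force: 34.8
clock: 21.7
position: [0.458, 0.2093, 0.1919]
eef_rot: [-3.141, 0.053, -0.001]
force: [-0.5, -0.6, 2.4]
opening: 0.032
grip_force: 34.8
```

```bash
python3 -m inch '{"xyz":[[0,0,0]],"turn":[0],"claw":[1]}' | grep force: ; python3 -m inch '{"xyz":[[0,0,0.05],[0,0,0],[0,0,0]],"turn":[0,0,0],"claw":[1,1,1]}'
python3 - <<'E'
from h import *
s=arm.sense();print(s["position"],s["force"],yaw(s))
i=arm.camera_info("wrist");im=arm.get_image("wrist")
g=im.sum(2)//3
print("stubtop exp",proj(i,[[.4713,.2084,.076]]))
for v in range(160,206,2):print(v," ".join(f"{g[v,u]:3d}" for u in range(294,356,2)))
E
```

```text
force: [0.1, -0.5, 3.1]
grip_force: 34.8
clock: 22.1
position: [0.4579, 0.2092, 0.1928]
eef_rot: [3.141, -0.053, -0.001]
force: [0.1, 0.8, -1.9]
opening: 0.0325
grip_force: 34.8
[0.45787987 0.20917739 0.19278659] [ 0.050347    0.78003659 -1.87289022] [ 1.79990154e+02  1.99324621e-02 -1.93599465e+00]
stubtop exp [[324.9190681  187.54411726]]
160 103 113 113 114 114 106  93 150 158 161 159 159 161 162 161 161 160 160 159 161 161 163 158  94 114 116 116 117 116 116 115
162 112 113 113 113 108  92 158 159 157 157 158 157 158 158 158 160 158 158 158 157 159 159 161 157  92 113 116 115 115 114 115
164 112 112 110 110  84 149 156 160 158 156 155 155 150 141  73  67  67  82 150 151 155 156 158 159 154  94 115 116 116 115 115
166 106  71  75  97 147 154 155 153 156 153  78  73  79  77  88  74  51  50  55  68  91 148 155 157 158 151 112 115 115 114 115
168  70  76  78 132 158 155 153 154  76  79  78  85  85  51  60  60  59  56  50  59  78  79  84 148 156 157 128 114 115 115 115
170  77  77  78 148 157 157 155  76  84  84  79  60  64  70  76  77  76  72  68  65  66  78  78  77  87 155 150 113 1
[... 1486 characters left out ...]
  67  68  77  77  76  75  86  48  49  47  58  65  64  79  88
196  86  87  84  63  77  48  46  48  54  89  85  71  76  78  80  80  81  82  77  75  71  86  84  49  45  48  56  64  90 137  87
198  87  86  86  72  64  84  54  66  65  87  88  82  69  78  80  81  82  80  71  75  89  89  72  66  65  50  65  65  86 139  97
200  87  87  86  87  76  65  69  66  66  68  89  89  86  78  81  81  81  81  87  88  90  86  65  66  66  64  79  87  88  87  88
202  87  86  87  86  88  86  69  65  66  65  86  87  87  79  80  80  82  82  89  88  86  67  66  67  67  75  87  88  87  88  88
204  86  87  87  86  86  86  86  65  66  65  67  85  84  79  80  81  81  82  87  86  75  63  67  65  83  87  86  87  87  86  87
```

```bash
python3 -m inch '{"xyz":[[0,0,0.02],[0,0,0],[0,0,0],[0,0,0]],"turn":[0,0,0,0],"claw":[1,1,1,1]}'
python3 -c "
from h import *
s=arm.sense();print(s['position'],s['force'],s['ft_torque'],s['opening']);print(arm.job_done())"
```

```text
clock: 22.55
position: [0.458, 0.2092, 0.1936]
eef_rot: [3.141, -0.053, -0.0]
force: [0.5, 0.7, -2.1]
opening: 0.0323
grip_force: 34.8
[0.45795323 0.20921864 0.19361845] [ 0.49805318  0.6652743  -2.0774215 ] [ 0.02039973 -0.03997178 -0.02352057] 0.0323244684529195
the job is handed in; nothing more can be done
None
```

I handed the job in at 22.6 s: the cover sits flat on the hub, and the circlip is held spread round the groove with the handles squeezed at 35 N and nothing pressing; its height comes from touching the cover lightly (about 5 N) and backing off 1.5 mm, not from a final picture.

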